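# Comb the scattered pens into a parallel row

### The arm

A 6-joint arm with a two-finger parallel gripper is mounted at the origin on the work surface; the furniture and walls round the work are solid. World frame = base frame: x ahead of the robot, y to its left, z up, the work surface at z = 0. Lengths are in m, angles in degrees, forces in N, time in s.
With the tool pointing down it reaches from about 0.375 to 0.9 m from the base axis. Payload 3.1 kg.
Tool frame: the origin (TCP) lies on the centre line of the jaws, within the pads' length; the fingertips stand finger_overhang ahead of it and the grasp point (between the pads) lies 5 mm behind it (finger_overhang is the distance from the TCP to the fingertips, in m); z points along the fingers, y is the line along which they close (so a half turn about z gives the same grasp; the last joint's range is limited). The gripper opens to 87 mm and grips with 3 to 60 N. Pads are 19 mm wide; open, the fingers measure 117 mm over their backs; the gripper's body (75 mm by 190 mm) begins 51 mm behind the grasp point.
Start: joints at [-83.509, 30.224, 82.088, -0, 67.689, -10.227], TCP at [0.18, -0.599, 0.216] pointing down, gripper open.
Joint ranges: [-176.69, 176.69], [-43.24, 126.21], [12.49, 139.97], [-82, 262], [0, 151.66], [-163.58, 163.58]. Speed limits (degrees/s): [159.86, 159.86, 180, 180, 180, 180].

### API

Orientations are given as a 3x3 rotation matrix whose columns are the frame's x, y, z axes.
In Python, from rig import read_state, capture, calibration, hand_in, finger_overhang gives the robot as it stands.
- The arm moves only by the tool send_rows, never from a script. Its argument "plan" is a list of rows, each a list of 5 numbers: the closure in counts, from 0 (fully open) to 255 (shut), then the shift along the tool's x, y, z in m, then the turn about the tool's z in rad. A call has 1 to 20 rows; each row shifts and turns the commanded pose from where the row before left it, along the tool's axes as they then stand; what a row does not reach is not made up. A row lasts 1/12 s, in which the tool goes at most 41.7 mm and 7.16 degrees, less where a joint would pass 70% of its speed; a pose out of reach is approached as far as the arm can. A call is refused whole if a number of a shift passes 0.0417 or a number of a turn 0.125, either way. A call with a gripper value outside its range is refused whole. The fingers move at their own pace and stop on an object; the grip force is fixed at half the most. Time passes only in rows, so rows that do not move let the fingers close. It gives the time, the measured TCP pose, the force, the opening and the grip force at its end, in the units of the state.
- read_state(): the state, without advancing time (a new reading comes with each control period).
- capture(name): name is "side" or "top"; returns (picture, depth): 400x640x3 uint8, blue, green, red; 400x640 float32, m along the optical axis (not along the pixel's ray), 0 where there is no reading.
- calibration(name): a dict with "fx", "fy", "cx", "cy" (pixels), "xyz" and "rotation" of the camera in the world. Camera axes: x right, y down, z forward; pixel columns grow to the right and rows downward; lengths in m; the calibration is good to about 2 mm. A picture is of the moment at which its call begins. calibration takes no time and is no camera call.
- hand_in(): hands the job in; it is judged then, once.
The state is a dict: "time_s": time; "joint_positions": joint angles; "qvel": joint speeds; "tau": joint torques, N m; "position": TCP position; "tcp_rot": TCP orientation; "force": force on the tool from outside, world axes, zero at the start; "moment": the same for the moment, N m; "opening": opening from 0.0 (shut) to 1.0 (fully open); "grasp_force": force on a finger pad.
Only numpy, scipy, OpenCV 4.12 (cv2) and the standard library are available. Lean on these libraries where they do the work, as an engineer would, in place of code of your own. Each camera call takes 0.05 s, during which the arm holds its last target. There are 200 camera calls.

### The job

The pen, the marker and the highlighter lie askew on the left of the desk, over the grey pad and the papers. Pick up the small rake by its wooden handle and comb the three with its tines until they lie flat, parallel and close together side by side in a row; touch them with the rake only. Then stand the rake on the desk on its tines and foot again, clear of them, and let go.

Things in the scene. Friction and masses are not known exactly. Their poses are not given: they have to be found in the camera images.
- pen: Thin pen with a pointed tip, about 140 mm long, 10 mm wide and 10 mm high, lying flat; it does not roll. Origin: centre of its underside. Its y axis runs along its length, z up
- marker: Thick round-ended marker, about 129 mm long, 16 mm wide and 16 mm high, lying flat; it does not roll. Origin: centre of its underside. Its y axis runs along its length, z up
- highlighter: Thick round-ended highlighter, a little shorter than the marker, about 123 mm long, 15 mm wide and 15 mm high, lying flat; it does not roll. Origin: centre of its underside. Its y axis runs along its length, z up
- rake: Small hand rake, 0.16 kg, standing on its tines and a foot under the handle's end. Origin: at desk level under the grip point; x along the handle to the head, y along the head, z up. Metal head 188 mm long in y, 12 mm thick, at x = 50, z = 32 to 48 mm; 12 tines 8 mm wide with 8 mm gaps reach down to the desk at x = 47 to 53. Foot: 14 mm round post at x = -90. Rods pushed by the tines turn to lie along the head
- rake_grip (a point): Grip point of the rake, mid-section of its wooden handle, 40 mm above the desk, 50 mm behind the tines and near the centre of mass; same axes as the rake. The handle runs along x from 105 mm behind this point to 45 mm ahead, 22 mm wide (y), 20 mm high; grasp it across the width from above. A black printer 0.3 m high stands close ahead of the rake: carry the rake round its front

How it is judged:
By the outcome, as a careful person would: the job done as asked, in the order asked, and still so for the second after the job is handed in, with the robot touching nothing.
It also fails if it takes over 51 s, if anything falls off the work surface, if the arm or the gripper's body presses on something with over 40 N, if the wrist force passes 120 N, or if a joint passes its speed limit or range.

## Working session

There is one attempt and no reset: what is moved stays moved. The work goes in short steps, Python scripts to look and compute and a tool call to move; the robot and the scene stay as the last step left them, time stands still between calls to the robot, and variables do not carry over. Pictures are saved under pics/ and viewed, at most 10 in all, crops included, and the job is handed in when it is done.

Besides the shell and the picture viewer there is one more tool, called after "Request:" as name([rows], argument=value, ...), one row to a line, values as JSON. send_rows: Moves the arm, as the interface text tells. Its arguments: {"type":"object","properties":{"plan":{"type":"array","items":{"type":"array","items":{"type":"number"}}}},"required":["plan"]}

```bash
ls; mkdir -p pics; python3 - <<'E'
from rig import *
import cv2,numpy as np
for n in("top","side"):
    p,d=capture(n);cv2.imwrite(f"pics/{n}0.png",p);np.save(f"pics/{n}0.npy",d);c=calibration(n);print(n,c)
print(read_state(),finger_overhang)
E
```

```text
pics
top {'fx': 472.4061795537009, 'fy': 472.4061795537009, 'cx': 316.389698537671, 'cy': 203.01345719189032, 'xyz': array([ 0.46902674, -0.01783401,  1.12165426]), 'rotation': array([[ 0.02718894, -0.99741291,  0.06654502],
       [-0.99952749, -0.02617106,  0.01612056],
       [-0.0143373 , -0.06695187, -0.99765319]])}
side {'fx': 364.9551961591799, 'fy': 364.9551961591799, 'cx': 323.59106006231127, 'cy': 198.66591954779585, 'xyz': array([0.12150938, 0.65383305, 0.66328661]), 'rotation': array([[-0.86971162, -0.29007841,  0.39931969],
       [-0.49334274,  0.53494287, -0.68589289],
       [-0.0146505 , -0.79353049, -0.60835411]])}
{'time_s': 0.1, 'joint_positions': array([-8.35104740e+01,  3.02739168e+01,  8.21477294e+01, -7.86036842e-04,
        6.76904512e+01, -1.02279475e+01]), 'qvel': array([-0.09563155, -0.07036364, -0.14263149,  0.0660398 ,  0.03896089,
       -0.05656803]), 'tau': array([-6.84959673e-05, -4.40984023e+01, -1.77151233e+01,  6.33804803e-02,
        5.33924368e-02, -5.84303302e-05]), 'position': array([ 0.17972394, -0.59790644,  0.21467384]), 'tcp_rot': array([[ 9.57733351e-01,  2.87657388e-01, -2.33733733e-04],
       [ 2.87657288e-01, -9.57731440e-01,  1.94249689e-03],
       [ 3.34919437e-04, -1.92762927e-03, -9.99998086e-01]]), 'force': array([-0.31911682, -0.10729051,  0.4790209 ]), 'moment': array([-1.59299362e-02,  1.69792435e-03, -4.82973245e-05]), 'grasp_force': 0.0, 'opening': 0.9985926395092454} 0.014
```

View pics/top0.png

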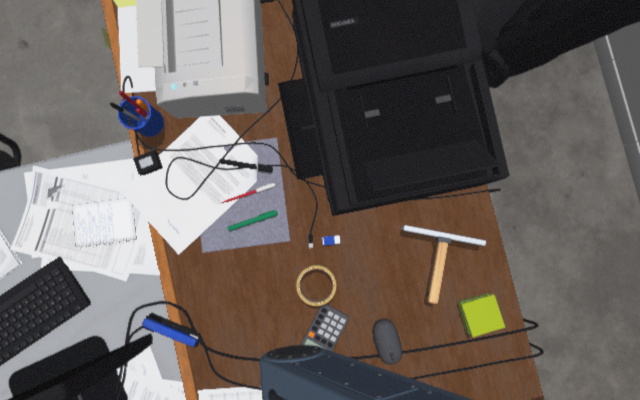

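View pics/side0.png

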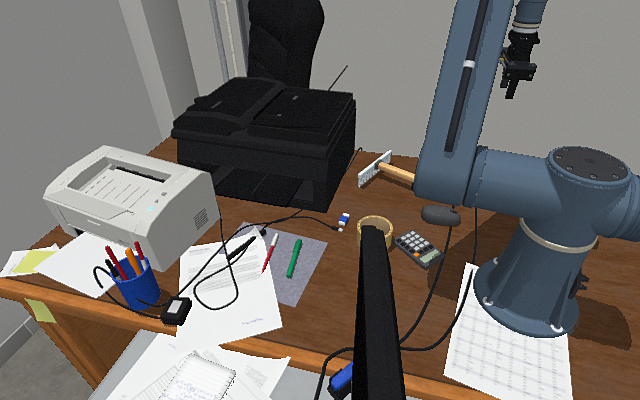

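The top view shows the rake at (438,260), head (404,230)-(485,242). The three rods are black (245,165), red/white (250,193) and green (253,221). I'll zoom in and measure.

```bash
cat > h.py <<'E'
from rig import *
import cv2,numpy as np
def cast(n,uv,z):
    c=calibration(n);uv=np.atleast_2d(np.array(uv,float))
    r=np.c_[(uv[:,0]-c['cx'])/c['fx'],(uv[:,1]-c['cy'])/c['fy'],np.ones(len(uv))]@c['rotation'].T
    return (c['xyz']+r*((z-c['xyz'][2])/r[:,2])[:,None]).round(4)
def proj(n,P):
    c=calibration(n);q=(np.atleast_2d(P)-c['xyz'])@c['rotation'];return np.c_[q[:,0]/q[:,2]*c['fx']+c['cx'],q[:,1]/q[:,2]*c['fy']+c['cy']]
def cloud(n,d):
    c=calibration(n);v,u=np.mgrid[:400,:640];q=np.stack([(u-c['cx'])/c['fx']*d,(v-c['cy'])/c['fy']*d,d],-1)
    return q@c['rotation'].T+c['xyz']
E
python3 - <<'E'
from h import *
p=cv2.imread('pics/top0.png');d=np.load('pics/top0.npy');s=cv2.imread('pics/side0.png')
a=cv2.resize(p[140:260,190:310],(480,480),interpolation=cv2.INTER_CUBIC)
b=cv2.resize(s[220:300,220:310],(315,280),interpolation=cv2.INTER_CUBIC)
o=np.zeros((480,800,3),np.uint8);o[:,:480]=a;o[:280,480:795]=b;cv2.imwrite('pics/z0.png',o)
C=cloud('top',d);hsv=cv2.cvtColor(p,cv2.COLOR_BGR2HSV)
# rake handle: wood colour tan; head: white
w=cv2.inRange(hsv,(8,70,170),(25,200,255));w[:, :420]=0;w[:,460:]=0;w[:225]=0;w[310:]=0
hd=cv2.inRange(hsv,(0,0,150),(179,60,255));hd[:215]=0;hd[255:]=0;hd[:,:395]=0;hd[:,495:]=0
for n,m,z in(('handle',w,.05),('head',hd,.048)):
    r=cv2.minAreaRect(cv2.findNonZero(m));bx=cv2.boxPoints(r);print(n,r,cast('top',bx,z).tolist(),np.median(C[m>0],0))
g=cv2.inRange(hsv,(50,80,50),(90,255,255));g[:205]=0;g[240:]=0;g[:,:220]=0;g[:,290:]=0
r=cv2.minAreaRect(cv2.findNonZero(g));print('green',r,cast('top',cv2.boxPoints(r),.012).tolist())
# printer near edge (tall points)
m=(C[...,2]>.25)&(d>0);m[:, :270]=0;m[:,520:]=0;m[260:]=0
k=cv2.findNonZero(m.astype(np.uint8))[:,0];P=C[k[:,1],k[:,0]];print('printer',P.min(0),P.max(0))
m=(C[...,2]>.06)&(d>0);m[:, :270]=0;m[:,520:]=0;m[250:]=0
for y in np.arange(-.45,.1,.05):
  q=C[m&(abs(C[...,1]-y)<.01)];print(round(y,2),q[:,0].min().round(3) if len(q) else None, q[:,2].max().round(3) if len(q) else None)
print('pad corners',cast('top',[[201,251],[289,241],[277,139],[313,240],[332,240],[316,265],[338,287]],0).tolist())
E
```

```text
handle ((438.0062255859375, 272.0899963378906), (9.145491600036621, 61.34918212890625), 10.080597877502441) [[0.3266, -0.2562, 0.05], [0.4618, -0.2788, 0.05], [0.4588, -0.299, 0.05], [0.3236, -0.2763, 0.05]] [ 0.39253329 -0.277422    0.04914441]
head ((444.5, 235.0), (82.9417724609375, 5.5521135330200195), 10.885526657104492) [[0.4848, -0.1987, 0.048], [0.4972, -0.2009, 0.048], [0.4669, -0.3845, 0.048], [0.4546, -0.3822, 0.048]] [ 0.47604993 -0.29218018  0.04705928]
green ((251.95001220703125, 219.85000610351562), (6.008326530456543, 51.22889709472656), 71.56504821777344) [[0.4854, 0.2097, 0.012], [0.5266, 0.0965, 0.012], [0.5133, 0.0916, 0.012], [0.4722, 0.2047, 0.012]]
printer [ 0.54459071 -0.31164858  0.25000121] [0.91991413 0.02315256 0.33063204]
-0.45 None None
-0.4 None None
-0.35 0.584 0.236
-0.3 0.571 0.329
-0.25 0.56 0.331
-0.2 0.548 0.329
-0.15 0.537 0.33
-0.1 0.525 0.33
-0.05 0.513 0.258
-0.0 0.631 0.254
0.05 0.597 0.204
pad corners [[0.4226, 0.2708, 0.0], [0.452, 0.0627, 0.0], [0.6956, 0.0992, 0.0], [0.4559, 0.0059, 0.0], [0.4571, -0.039, 0.0], [0.3973, -0.0028, 0.0], [0.3474, -0.0559, 0.0]]
```

View pics/z0.png

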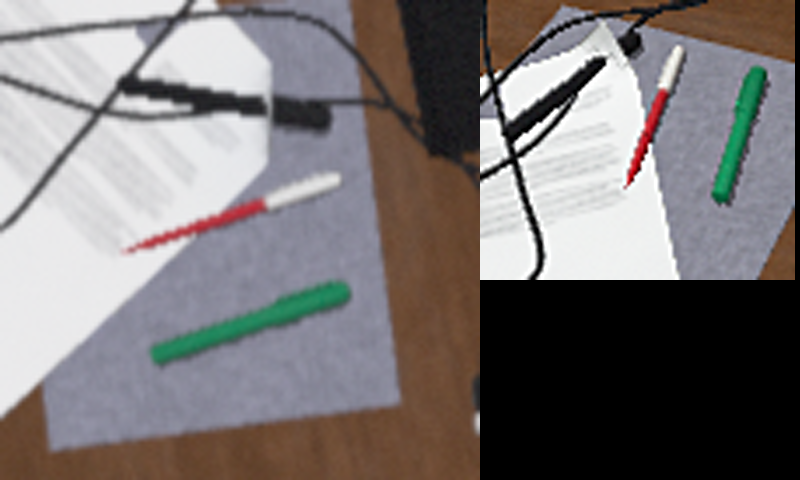

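The crop shows the black marker spanning px (220,161)-(272,169), the red/white pen (220,203)-(275,185) and the green highlighter (228,229)-(277,212). I'll compute the world poses and the first move.

```bash
cat >> h.py <<'E'
def go(x,y,z,yaw):
    s=read_state();R=s['tcp_rot'];cur=np.degrees(np.arctan2(R[1,0],R[0,0]));a=np.radians(yaw)
    T=np.array([[np.cos(a),np.sin(a),0],[np.sin(a),-np.cos(a),0],[0,0,-1]])
    dw=np.array([x,y,z])-s['position']
    print('t %.2f pos %s yaw %.2f | turn %.4f rad, shift after turn %s, before %s'%(s['time_s'],s['position'].round(4),cur,np.radians(cur-yaw),(T.T@dw).round(4),(R.T@dw).round(4)))
E
python3 - <<'E'
from h import *
for n,a,b,z in(('blk',(220.5,161.3),(272.5,169.5),.008),('pen',(220.5,203),(275,185),.005),('grn',(228,229.3),(277.5,212.5),.008)):
    P=cast('top',[a,b],z);e=P[1]-P[0];print(n,P[:,:2].tolist(),P.mean(0),'len',np.hypot(*e[:2]).round(3),'normal yaw',np.degrees(np.arctan2(e[0],-e[1])).round(1))
print('cup',cast('top',[(140,115),(165,125)],.08),cast('top',[(318,175),(290,180)],.1))
go(.4266,-.2832,.12,-9.5)
E
```

```text
blk [[0.6369, 0.2314], [0.6204, 0.1067]] [0.62865 0.16905 0.008  ] len 0.126 normal yaw -7.5
pen [[0.5376, 0.228], [0.5839, 0.0998]] [0.56075 0.1639  0.005  ] len 0.136 normal yaw 19.9
grn [[0.4757, 0.2071], [0.5184, 0.0914]] [0.49705 0.14925 0.008  ] len 0.123 normal yaw 20.3
cup [[0.7265 0.4012 0.08  ]
 [0.7051 0.3436 0.08  ]] [[ 0.5983 -0.0032  0.1   ]
 [ 0.5859  0.0575  0.1   ]]
t 0.10 pos [ 0.1797 -0.5979  0.2147] yaw 16.72 | turn 0.4576 rad, shift after turn [ 0.1915 -0.3511  0.0947], before [ 0.3269 -0.2302  0.0952]
```

Request:
send_rows([
  [0,0,0,0,0.1144],
  [0,0,0,0,0.1144],
  [0,0,0,0,0.1144],
  [0,0,0,0,0.1144],
  [0,0.016,-0.0293,0.0079,0],
  [0,0.016,-0.0293,0.0079,0],
  [0,0.016,-0.0293,0.0079,0],
  [0,0.016,-0.0293,0.0079,0],
  [0,0.016,-0.0293,0.0079,0],
  [0,0.016,-0.0293,0.0079,0],
  [0,0.016,-0.0293,0.0079,0],
  [0,0.016,-0.0293,0.0079,0],
  [0,0.016,-0.0293,0.0079,0],
  [0,0.016,-0.0293,0.0079,0],
  [0,0.016,-0.0293,0.0079,0],
  [0,0.016,-0.0293,0.0079,0],
  [0,0,0,0,0],
  [0,0,0,0,0],
])

```text
time_s: 1.6
position: [0.4275, -0.2815, 0.1201]
tcp_rot: [[0.987, -0.161, -0.002], [-0.161, -0.987, 0.001], [-0.002, -0.001, -1.0]]
force: [1.4, -0.5, 0.7]
opening: 0.999
grasp_force: 0.0
```

```bash
python3 - <<'E'
from h import *
go(.4266,-.2832,.036,-9.5)
p,d=capture('top');cv2.imwrite('pics/t1.png',p)
E
```

```text
t 1.60 pos [ 0.4275 -0.2815  0.1201] yaw -9.27 | turn 0.0040 rad, shift after turn [-0.0006  0.0018  0.0841], before [-0.0005  0.0019  0.0841]
```

Request:
send_rows([
  [0,-0.0005,0.0018,0.014,0.004],
  [0,0,0,0.014,0],
  [0,0,0,0.014,0],
  [0,0,0,0.014,0],
  [0,0,0,0.014,0],
  [0,0,0,0.014,0],
  [0,0,0,0,0],
  [0,0,0,0,0],
  [255,0,0,0,0],
  [255,0,0,0,0],
  [255,0,0,0,0],
  [255,0,0,0,0],
  [255,0,0,0,0],
  [255,0,0,0,0],
  [255,0,0,0,0],
  [255,0,0,0,0],
  [255,0,0,0,0],
  [255,0,0,0,0],
])

```text
time_s: 3.15
position: [0.4264, -0.2851, 0.0367]
tcp_rot: [[0.986, -0.169, -0.0], [-0.169, -0.986, 0.0], [-0.0, -0.0, -1.0]]
force: [-0.7, -0.4, 0.2]
opening: 0.322
grasp_force: 0.0
```

Request:
send_rows([
  [255,0,0,0,0],
  [255,0,0,0,0],
  [255,0,0,0,0],
  [255,0,0,0,0],
  [255,0,0,0,0],
  [255,0,0,-0.015,0],
  [255,0,0,-0.02,0],
  [255,0,0,-0.02,0],
  [255,0,0,-0.02,0],
  [255,0,0,-0.02,0],
  [255,0,0,0,0],
])

```text
time_s: 4.07
position: [0.4282, -0.2871, 0.1349]
tcp_rot: [[0.986, -0.169, 0.005], [-0.169, -0.986, -0.006], [0.006, 0.005, -1.0]]
force: [0.9, -0.5, -1.7]
opening: 0.247
grasp_force: 30.0
```

```bash
python3 - <<'E'
from h import *
go(.41,-.0,.13,15)
p,d=capture('side');cv2.imwrite('pics/s2.png',p)
s=read_state();print(s['opening'],s['grasp_force'])
E
```

```text
t 4.07 pos [ 0.4282 -0.2871  0.1349] yaw -9.73 | turn -0.4316 rad, shift after turn [ 0.0567 -0.282   0.0049], before [-0.0665 -0.2799  0.0032]
0.24621705867138743 29.972788989543915
```

View pics/s2.png

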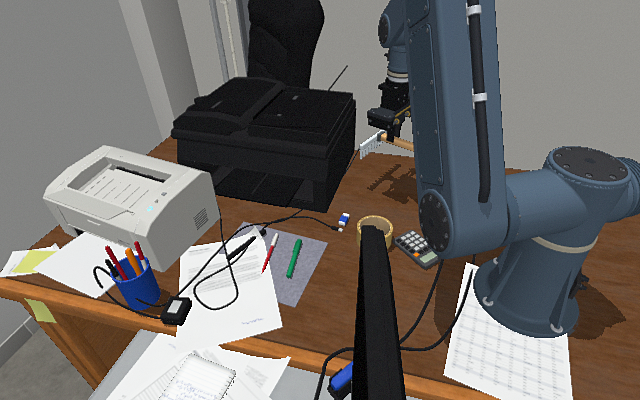

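The side view shows the rake held level and lifted at (385,140), and the three rods untouched. I'll check the black bar at (375,310) and work out the carry.

```bash
python3 - <<'E'
from h import *
p,d=capture('side');C=cloud('side',d)
for v in(235,260,300,350,390):print(v,C[v,375].round(3))
d=np.load('pics/top0.npy');C=cloud('top',d)
for u,v in((80,370),(150,340),(120,355),(316,268),(270,150),(230,215),(290,178)):print(u,v,C[v,u].round(3))
go(.40,.128,.135,12)
E
```

```text
235 [0.217 0.384 0.399]
260 [0.203 0.417 0.399]
300 [0.184 0.461 0.399]
350 [0.165 0.504 0.4  ]
390 [0.154 0.532 0.399]
80 370 [0.218 0.407 0.272]
150 340 [0.223 0.363 0.052]
120 355 [0.227 0.368 0.198]
316 268 [ 0.394 -0.004  0.049]
270 150 [ 0.669  0.115 -0.001]
230 215 [0.51  0.205 0.001]
290 178 [ 0.603  0.065 -0.004]
t 4.17 pos [ 0.4266 -0.2855  0.132 ] yaw -9.73 | turn -0.3793 rad, shift after turn [ 0.06  -0.41  -0.003], before [-0.0961 -0.403  -0.0036]
```

Request:
send_rows([
  [255,-0.01,0,0,-0.095],
  [255,-0.01,0,0,-0.095],
  [255,0,0,0,-0.095],
  [255,0,0,0,-0.095],
  [255,0.005,-0.0293,0,0],
  [255,0.005,-0.0293,0,0],
  [255,0.005,-0.0293,0,0],
  [255,0.005,-0.0293,0,0],
  [255,0.005,-0.0293,0,0],
  [255,0.006,-0.0293,0,0],
  [255,0.006,-0.0293,0,0],
  [255,0.006,-0.0293,0,0],
  [255,0.006,-0.0293,0,0],
  [255,0.006,-0.0293,0,0],
  [255,0.006,-0.0293,0,0],
  [255,0.006,-0.0293,0,0],
  [255,0.006,-0.0293,0,0],
  [255,0.006,-0.0293,0,0],
  [255,0,0,0,0],
  [255,0,0,0,0],
])

```text
time_s: 5.83
position: [0.397, 0.1361, 0.1305]
tcp_rot: [[0.977, 0.213, -0.003], [0.213, -0.977, -0.0], [-0.003, -0.0, -1.0]]
force: [0.6, -0.8, -1.9]
opening: 0.244
grasp_force: 30.0
```

```bash
python3 - <<'E'
from h import *
go(.399,.128,.039,12)
E
```

```text
t 5.83 pos [0.397  0.1361 0.1305] yaw 12.27 | turn 0.0047 rad, shift after turn [0.0003 0.0083 0.0915], before [0.0005 0.0084 0.0915]
```

Request:
send_rows([
  [255,0,0.008,0.0112,0.004],
  [255,0,0,0.0112,0],
  [255,0,0,0.0112,0],
  [255,0,0,0.0112,0],
  [255,0,0,0.0112,0],
  [255,0,0,0.0112,0],
  [255,0,0,0.0112,0],
  [255,0,0,0.0112,0],
  [255,0,0,0,0],
  [255,0,0,0,0],
])

```text
time_s: 6.67
position: [0.3992, 0.1261, 0.0413]
tcp_rot: [[0.979, 0.203, -0.003], [0.203, -0.979, -0.0], [-0.003, -0.0, -1.0]]
force: [-0.4, -0.4, -1.4]
opening: 0.239
grasp_force: 30.0
```

```bash
python3 - <<'E'
from h import *
go(.399,.128,.039,12)
p,d=capture('top');cv2.imwrite('pics/t3.png',cv2.resize(p[130:320,150:390],(720,570)))
E
```

```text
t 6.67 pos [0.3992 0.1261 0.0413] yaw 11.72 | turn -0.0050 rad, shift after turn [ 0.0002 -0.0019  0.0023], before [ 0.0002 -0.0019  0.0023]
```

View pics/t3.png

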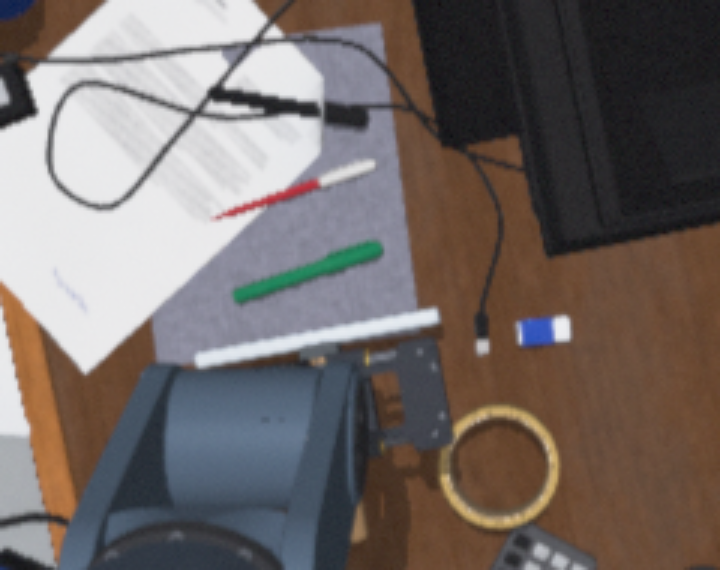

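The top view shows the rake head at crop (195-440,310-365), square below the green rod (235-380,240-300), with pen and marker beyond it. I'll push along the rake x axis.

Request:
send_rows([
  [255,0,-0.001,0.0025,0],
  [255,0.007,0,0,0],
  [255,0.007,0,0,0],
  [255,0.007,0,0,0],
  [255,0.007,0,0,0],
  [255,0.007,0,0,0],
  [255,0.007,0,0,0],
  [255,0.007,0,0,0],
  [255,0.007,0,0,0],
  [255,0.007,0,0,0],
  [255,0.007,0,0,0],
  [255,0.007,0,0,0],
  [255,0.007,0,0,0],
  [255,0.007,0,0,0],
  [255,0.007,0,0,0],
  [255,0.007,0,0,0],
  [255,0.007,0,0,0],
  [255,0.007,0,0,0],
  [255,0,0,0,0],
])

```text
time_s: 8.3
position: [0.5187, 0.1527, 0.0398]
tcp_rot: [[0.979, 0.205, 0.003], [0.205, -0.979, 0.0], [0.003, 0.0, -1.0]]
force: [0.1, -0.3, -1.0]
opening: 0.248
grasp_force: 30.0
```

```bash
python3 - <<'E'
from h import *
go(.515,.15,.039,12)
p,d=capture('top');a=cv2.resize(p[110:270,170:310],(490,560))
q,d=capture('side');b=cv2.resize(q[210:330,200:300],(300,360))
o=np.zeros((560,790,3),np.uint8);o[:,:490]=a;o[:360,490:]=b;cv2.imwrite('pics/t4.png',o)
E
```

```text
t 8.30 pos [0.5187 0.1527 0.0398] yaw 11.81 | turn -0.0033 rad, shift after turn [-0.0042  0.0019  0.0008], before [-0.0042  0.0019  0.0008]
```

View pics/t4.png

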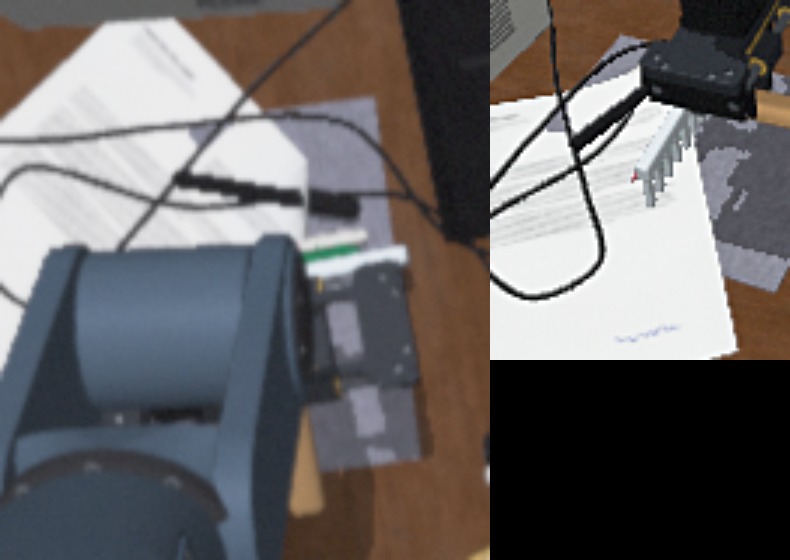

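The crop shows the pen and highlighter already lying along the head around (330,245), with the black marker just ahead, its near end at (350,205). I'll keep pushing.

Request:
send_rows([
  [255,0.006,0,0.001,0],
  [255,0.006,0,0,0],
  [255,0.006,0,0,0],
  [255,0.006,0,0,0],
  [255,0.006,0,0,0],
  [255,0.006,0,0,0],
  [255,0.006,0,0,0],
  [255,0.006,0,0,0],
  [255,0.006,0,0,0],
  [255,0.006,0,0,0],
  [255,0.006,0,0,0],
  [255,0.006,0,0,0],
  [255,0.004,0,0,0],
  [255,0,0,0,0],
  [255,0,0,0,0],
])

```text
time_s: 9.65
position: [0.5908, 0.1681, 0.0386]
tcp_rot: [[0.979, 0.205, 0.0], [0.205, -0.979, 0.0], [0.0, 0.0, -1.0]]
force: [-1.0, -0.2, -2.1]
opening: 0.247
grasp_force: 30.0
```

```bash
python3 - <<'E'
from h import *
go(.59,.168,.039,12)
p,d=capture('top');a=cv2.resize(p[110:270,170:310],(490,560))
q,d=capture('side');b=cv2.resize(q[210:330,200:300],(300,360))
o=np.zeros((560,790,3),np.uint8);o[:,:490]=a;o[:360,490:]=b;cv2.imwrite('pics/t5.png',o)
E
```

```text
t 9.65 pos [0.5908 0.1681 0.0386] yaw 11.82 | turn -0.0032 rad, shift after turn [-0.0008 -0.0001 -0.0004], before [-0.0008 -0.0001 -0.0004]
```

View pics/t5.png

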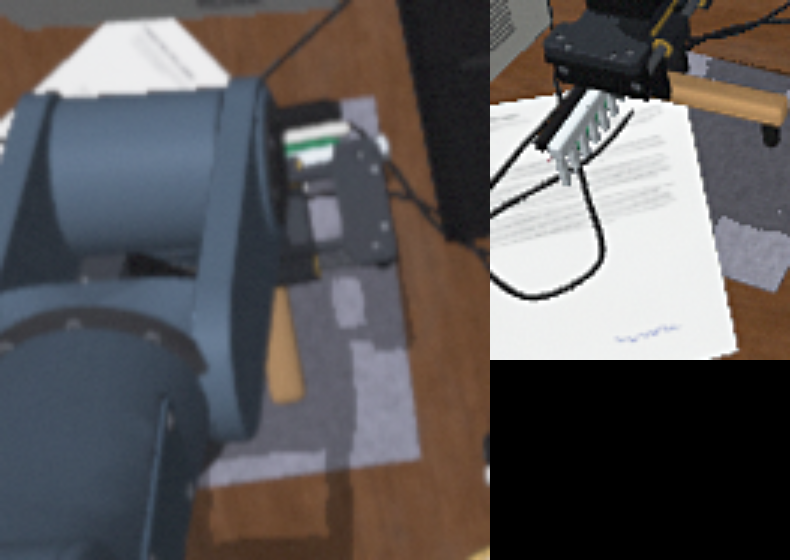

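The crop shows the marker, pen and highlighter all stacked against the head around (315,130). I'll push a little further to seat them, then back off and look.

Request:
send_rows([
  [255,0.004,0,0,0],
  [255,0.004,0,0,0],
  [255,0.004,0,0,0],
  [255,0,0,0,0],
  [255,-0.005,0,0,0],
  [255,-0.01,0,0,0],
  [255,-0.014,0,0,0],
  [255,-0.014,0,0,0],
  [255,-0.014,0,0,0],
  [255,-0.014,0,0,0],
  [255,-0.014,0,0,0],
  [255,-0.014,0,0,0],
  [255,-0.014,0,0,0],
  [255,-0.014,0,0,0],
  [255,-0.014,0,0,0],
  [255,-0.014,0,0,0],
  [255,-0.014,0,0,0],
  [255,-0.01,0,0,0],
  [255,0,0,0,0],
])

```text
time_s: 11.33
position: [0.4235, 0.1336, 0.0387]
tcp_rot: [[0.979, 0.205, -0.005], [0.205, -0.979, -0.0], [-0.005, -0.001, -1.0]]
force: [-0.6, 0.2, -1.2]
opening: 0.245
grasp_force: 30.0
```

```bash
python3 - <<'E'
from h import *
go(.40,.12,.0367,12)
p,d=capture('top');a=cv2.resize(p[110:230,180:300],(560,560),interpolation=cv2.INTER_CUBIC)
q,d=capture('side');b=cv2.resize(q[210:310,190:270],(240,300),interpolation=cv2.INTER_CUBIC)
o=np.zeros((560,800,3),np.uint8);o[:,:560]=a;o[:300,560:]=b;cv2.imwrite('pics/t6.png',o);cv2.imwrite('pics/t6f.png',p)
E
```

```text
t 11.33 pos [0.4235 0.1336 0.0387] yaw 11.82 | turn -0.0032 rad, shift after turn [-0.0258  0.0084  0.002 ], before [-0.0258  0.0085  0.0021]
```

View pics/t6.png

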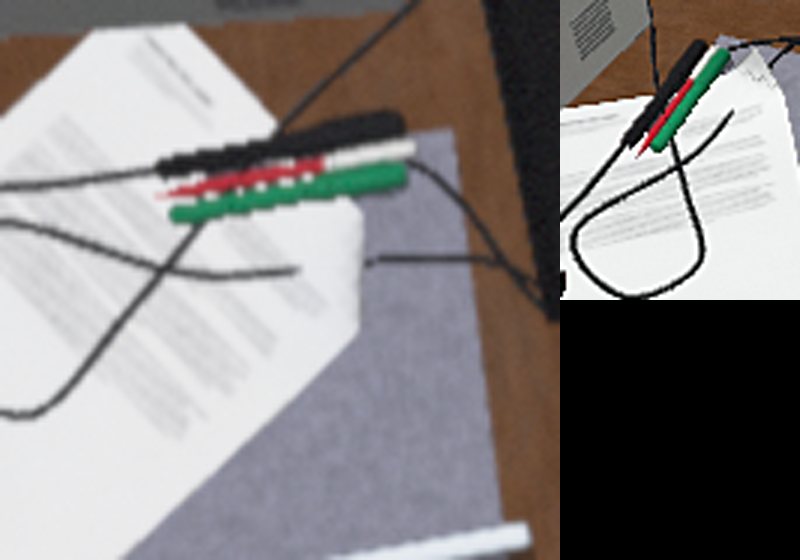

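The crop shows black, red/white and green lying parallel and touching at (155-415,115-220), all flat. I'll lower the rake here, about 130 mm clear of them.

Request:
send_rows([
  [255,0,0,0,0],
  [255,0,0,0,0],
  [255,0,0,0.001,0],
  [255,0,0,0.0005,0],
  [255,0,0,0.0005,0],
  [255,0,0,0,0],
  [255,0,0,0,0],
  [255,0,0,0,0],
])

```text
time_s: 12.1
position: [0.4275, 0.1339, 0.0367]
tcp_rot: [[0.979, 0.205, 0.001], [0.205, -0.979, 0.0], [0.001, 0.0, -1.0]]
force: [-0.2, 0.0, -1.2]
opening: 0.241
grasp_force: 30.0
```

```bash
python3 - <<'E'
from h import *
s=read_state();print(s['position'],s['force'],s['moment'],s['tcp_rot'][2])
p=cv2.imread('pics/t6f.png');hsv=cv2.cvtColor(p,cv2.COLOR_BGR2HSV)
g=cv2.inRange(hsv,(50,80,50),(90,255,255));k=cv2.inRange(hsv,(0,0,0),(179,255,55))
r=cv2.inRange(hsv,(170,120,80),(179,255,255))|cv2.inRange(hsv,(0,120,80),(4,255,255))
for n,m in(('g',g),('k',cv2.morphologyEx(k,cv2.MORPH_OPEN,np.ones((3,3)))),('r',r)):
    M=np.zeros_like(m);M[128:160,212:268]=m[128:160,212:268];f=cv2.fitLine(cv2.findNonZero(M),2,0,.01,.01).ravel()
    P=cast('top',[f[2:]-20*f[:2],f[2:]+20*f[:2]],.012);e=P[1]-P[0];print(n,np.degrees(np.arctan2(e[0],-e[1])).round(1),P.mean(0))
E
```

```text
[0.42753463 0.13385824 0.03669142] [-0.22660538  0.03600852 -1.20675023] [ 0.04344081 -0.07612826  0.02914237] [ 7.65654109e-04  8.64161561e-05 -9.99999703e-01]
g 12.4 [0.66295 0.17675 0.012  ]
k 13.7 [0.6887  0.17635 0.012  ]
r 12.8 [0.67005 0.2007  0.012  ]
```

Request:
send_rows([
  [255,0,0,0.0005,0],
  [255,0,0,0,0],
  [255,0,0,0.0005,0],
  [255,0,0,0,0],
  [255,0,0,0,0],
])

```text
time_s: 12.52
position: [0.4276, 0.1339, 0.0366]
tcp_rot: [[0.979, 0.205, 0.002], [0.205, -0.979, 0.0], [0.002, 0.0, -1.0]]
force: [-0.7, -1.0, 9.0]
opening: 0.245
grasp_force: 30.0
```

Request:
send_rows([
  [255,0,0,-0.0005,0],
  [255,0,0,0,0],
  [0,0,0,0,0],
  [0,0,0,0,0],
  [0,0,0,0,0],
  [0,0,0,0,0],
  [0,0,0,0,0],
  [0,0,0,0,0],
  [0,0,0,0,0],
  [0,0,0,0,0],
  [0,0,0,0,0],
  [0,0,0,0,0],
  [0,0,0,0,0],
  [0,0,0,0,0],
])

```text
time_s: 13.68
position: [0.4272, 0.1338, 0.0362]
tcp_rot: [[0.979, 0.205, 0.0], [0.205, -0.979, 0.0], [0.0, -0.0, -1.0]]
force: [0.3, -1.0, -0.3]
opening: 0.982
grasp_force: 0.0
```

Request:
send_rows([
  [0,0,0,-0.01,0],
  [0,0,0,-0.02,0],
  [0,0,0,-0.03,0],
  [0,0,0,-0.03,0],
  [0,0,0,-0.03,0],
  [0,0,0,-0.02,0],
  [0,0,0.03,0,0],
  [0,0,0.03,0,0],
  [0,0,0.03,0,0],
  [0,0,0.03,0,0],
  [0,0,0.03,0,0],
  [0,0,0.03,0,0],
  [0,0,0.03,0,0],
  [0,0,0,0,0],
  [0,0,0,0,0],
  [0,0,0,0,0],
])

```text
time_s: 15.02
position: [0.4693, -0.0712, 0.1759]
tcp_rot: [[0.979, 0.204, -0.001], [0.204, -0.979, 0.001], [-0.001, -0.001, -1.0]]
force: [-0.0, 0.1, -0.0]
opening: 1.005
grasp_force: 0.0
```

```bash
python3 - <<'E'
from h import *
p,d=capture('top');a=cv2.resize(p[110:310,170:330],(448,560))
q,d=capture('side');b=cv2.resize(q[200:400,190:390],(350,350))
o=np.zeros((560,798,3),np.uint8);o[:,:448]=a;o[:350,448:]=b;cv2.imwrite('pics/t7.png',o)
E
```

```text
(no output)
```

View pics/t7.png

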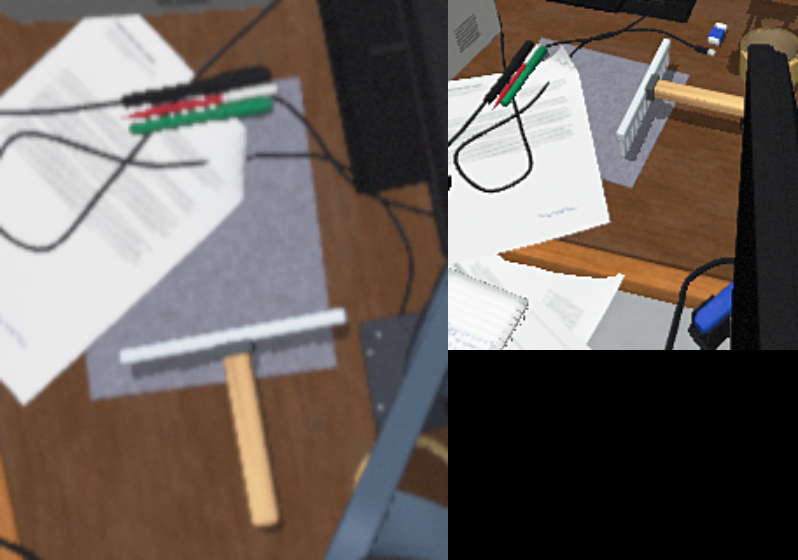

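The last view shows the rake standing at crop (235,420), head (120-345,310-360), with the row undisturbed at (125-275,70-130). The gripper is near the printer, so I'll ease it back before handing in.

Request:
send_rows([
  [0,-0.015,0,0,0],
  [0,-0.02,0,0,0],
  [0,-0.015,0,0,0],
  [0,0,0,0,0],
  [0,0,0,0,0],
  [0,0,0,0,0],
])

```text
time_s: 15.62
position: [0.4223, -0.0816, 0.1765]
tcp_rot: [[0.979, 0.206, 0.002], [0.206, -0.979, -0.001], [0.002, 0.001, -1.0]]
force: [0.1, 0.1, -0.3]
opening: 0.999
grasp_force: 0.0
```

```bash
python3 -c "
from rig import *
print(read_state()['force']);print(hand_in())"
```

```text
[ 0.06389923  0.05909878 -0.29883494]
the job is handed in; nothing more can be done
None
```

The pen, marker and highlighter lie flat in a close row, parallel to within about 1.5°; the rake stands released on its tines and foot about 0.13 m clear of them, and the job was handed in at about 16 s of the 51 s.

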